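Set the crosscut length stop to the marked notch

ROBOT

A 6-joint arm with a two-finger parallel gripper is mounted at the origin on the work surface. World frame = base frame: x ahead of the robot, y to its left, z up, the work surface at z = 0. Lengths are in m, angles in rad, forces in N, time in s.
With the tool pointing down it reaches from about 0.375 to 0.9 m from the base axis. Payload 3.1 kg.
Tool frame: the origin (TCP) lies at the very end of the fingers, on their centre line; the grasp point (between the pads) lies 19 mm behind it; z points along the fingers, y is the line along which they close (so a half turn about z gives the same grasp; the last joint's range is limited). The gripper opens to 87 mm and grips with 3 to 60 N. Pads are 19 mm wide; open, the fingers measure 117 mm over their backs; the gripper's body (75 mm by 190 mm) begins 51 mm behind the grasp point.
Start: joints at [0.946, 0.527, 1.433, -0, 1.181, -0.178], TCP at [0.27, 0.564, 0.223] pointing down, gripper open.
Joint ranges: [-3.08, 3.08], [-0.75, 2.2], [0.22, 2.44], [-1.43, 4.57], [0, 2.65], [-2.85, 2.85]. Speed limits (rad/s): [2.79, 2.79, 3.14, 3.14, 3.14, 3.14].

INTERFACE

Orientations are given as a rotation vector (axis times angle).
In Python, from plant import readout, imaging, workorder gives the robot as it stands. The module is installed in compiled form; this text tells all that it offers.
- The arm moves only by the tool drive_tool, never from a script. Its argument "increments" is text: rows parted by semicolons, each of 5 numbers parted by spaces: the shift along the tool's x, y, z in m, then the turn about the tool's z in rad, then the gripper's target within -1 to 1 (fully open at 1, half-way at 0, shut at -1). A call has exactly 10 rows; each row is the pose to reach, as a shift and turn from the pose commanded when the call began, along the tool's axes at that moment; what a row does not reach only later rows make up. A row lasts 1/12 s, in which the tool goes at most 41.7 mm and 7.16 degrees, less where a joint would pass 70% of its speed; a pose out of reach is approached as far as the arm can. A call with a gripper value outside its range is refused whole. The fingers move at their own pace and stop on an object; the grip force is fixed at half the most. Time passes only in rows, so rows that repeat a pose let the fingers close, or fill a call up. It gives the time, the measured TCP pose, the force, the opening and the grip force at its end, in the units of the state.
- readout.read_state(): the state, without advancing time (a new reading comes with each control period).
- imaging.get_image(name): name is "scene" or "top" or "wrist"; returns a dict with "frame" (480x640x3 uint8, red, green, blue), "mtx" (3x3 intrinsics, pixels), "view" (4x4, takes a point from world to camera coordinates); the wrist camera has in their place "T_tool_cam" (4x4, takes a point from camera to tool coordinates, whose origin is the TCP and whose axes are the flange's). Camera axes: x right, y up, looking along -z (the intrinsics and any distortion apply to the point x, -y, -z); pixel columns grow to the right and rows downward; lengths in m; the calibration is good to about 2 mm. A picture is of the moment at which its call begins: read the wrist's pose just before it. There is no depth.
- workorder.sign_off(): hands the job in; it is judged then, once.
The state is a dict: "t": time; "q": joint angles; "qd": joint speeds; "effort": joint torques, N m; "eef_pos": TCP position; "ee_rot": TCP orientation; "ft_force": force on the tool from outside, world axes, zero at the start; "moment": the same for the moment, N m; "opening": finger opening in m; "grip_force": force on a finger pad.
Only numpy, scipy, OpenCV 4.12 (cv2) and the standard library are available. Lean on these libraries where they do the work, as an engineer would, in place of code of your own. Each camera call takes 0.05 s, during which the arm holds its last target. There are 200 camera calls.

TASK

Set the saw's length stop to the red marker: hold the carriage's release bar up, slide the carriage along to the red marker, and let go so that the tooth catches fully in the notch nearest to that marker. If it has not dropped, ease the carriage a little to and fro until it does; do not force the tooth against the notches, and leave the other things on the bench alone.

Things in the scene. Friction and masses are not known exactly. Their poses are not given: they have to be found in the camera images.
- track: length-stop track of a crosscut jig, fixed to the bench: plywood base board 220 x 480 x 15 mm with an aluminium rail 40 mm wide and black end caps 60 mm high. Origin on the bench under the rail's middle; y runs along the rail (the way the carriage slides), x across it towards the markers, z up.
- strip_mid (a point): nominal middle of the brass notched strip on the rail, at its top, 55 mm above the bench. Strip 10 mm tall: a parking gap 60 mm long, then on each side four square notches 12 mm wide, nominally 46, 78, 110, 142 mm from the middle, flat lands between. For the saw's fine adjustment all notches lie together up to 10 mm off these places, unmeasured: find them by feel. The strip does not move.
- carriage: blue stop carriage on the rail, 60 mm long along it, 70 mm wide, top 71 mm above the bench, a steel stop arm on the side away from the markers. Origin at the track's origin when in mid-travel, axes as the track's. 1.5 N of friction, 4 to 6 N with the tooth dragging on a land, travel 165 mm either way. It starts in the parking gap, tooth down: it cannot leave the gap until the bar is lifted.
- release_bar (a joint): lift of the release bar, m: 0 fully down (tooth in a notch or the gap), 0.0095 tooth resting on a land, 0.016 fully up; to slide past the strip hold it at 0.011 to 0.016. A damped spring and its weight press it down with 4.5 N (down) to 6 N (up). The steel tooth, 10 mm wide along the rail, has square flanks; it bears 25 N at most.
- bar_grip (a point): middle of the release bar's black grip: 14 x 14 mm, 80 mm long, lying across the rail (along the carriage's x), 40 mm free below it, posts at its ends leave 60 mm between them. 125 mm above the bench when down; moves with carriage and bar. Can be pinched from above with the fingers on its two long sides; then lift and slide by it.
- pointer (a point): point of the carriage's white pointer that passes over the markers; level with the tooth along the rail, 42 mm above the bench
- marker_red: the marker: a fixed pin in the base board with a RED head 16 mm in diameter, 20 mm tall; origin at its foot on the base board. It stands on the same line as the others, under the path of the pointer. It stands at the nominal place of a notch: the wanted notch is within 10 mm of it along the rail; the next ones, 32 mm off, are wrong.
- marker_blue: another marker: a fixed pin in the base board with a blue head 16 mm in diameter, 20 mm tall; origin at its foot on the base board. It stands on the same line as the others, under the path of the pointer. Not wanted now.
- marker_yellow: another marker: a fixed pin in the base board with a yellow head 16 mm in diameter, 20 mm tall; origin at its foot on the base board. It stands on the same line as the others, under the path of the pointer. Not wanted now.
- marker_green: another marker: a fixed pin in the base board with a green head 16 mm in diameter, 20 mm tall; origin at its foot on the base board. It stands on the same line as the others, under the path of the pointer. Not wanted now.
- offcut: loose oak offcut lying on the base board of the track, 35 x 90 x 25 mm; bystander, origin at its underside
- mallet: mallet lying on the bench, black rubber head, handle about 250 mm; bystander, origin under its handle's middle
- screwdriver: red-handled screwdriver on the bench; bystander, origin under its handle's middle
- dust_brush: bench brush; bystander, origin under its handle's middle
- tape_measure: red tape measure, 70 x 40 x 65 mm; bystander, origin at its underside
- glue_bottle: white glue bottle, 60 mm diameter, 170 mm tall, standing; bystander, origin at its underside
- oak_blank: oak block standing on end, 50 x 50 mm, 150 mm tall; bystander, origin at its underside

How it is judged:
On the way, in this order (a step that is already met when the one before it is completed fails the run):
1. the release bar is lifted until the tooth is clear of the strip (value of joint release_bar above 0.0105 m), for 0.1 s.
2. with the bar held up, the carriage is brought to within 22 mm of the red marker (value of joint release_bar above 0.0105 m and horizontal distance between pointer and marker_red below 0.022 m), for 0.05 s.
At the end, for the whole second after the job is handed in: The pointer is within 15 mm of the red marker (horizontally), the release bar is fully down (within 3 mm), so that the tooth is caught in the notch nearest the red marker, and the carriage is at rest (horizontal distance between pointer and marker_red below 0.015 m and value of joint release_bar below 0.003 m and linear speed of carriage below 0.01 m/s); the robot touches nothing.
It fails at once if the tooth is pressed against the notched strip with more than 25 N (contact force between carriage and track above 25 N).
It fails at once if a bystander is moved by more than 25 mm (distance of any of offcut, mallet, screwdriver, dust_brush, tape_measure, glue_bottle, oak_blank from where it was at the start of the episode above 0.025 m).
It also fails if it takes over 42 s, if anything falls off the work surface, if the arm or the gripper's body presses on something with over 40 N, if the wrist force passes 120 N, or if a joint passes its speed limit or range.

## Working session

There is one attempt and no reset: what is moved stays moved. The work goes in short steps, Python scripts to look and compute and a tool call to move; the robot and the scene stay as the last step left them, time stands still between calls to the robot, and variables do not carry over. Pictures are saved under pics/ and viewed, at most 10 in all, crops included, and the job is handed in when it is done.

Besides the shell and the picture viewer there is one more tool, called after "Request:" by a JSON object that holds its "api" and its "payload". drive_tool: Moves the arm, as the interface text tells. Its arguments: {"type":"object","properties":{"increments":{"type":"string"}},"required":["increments"]}

```bash
mkdir -p pics; cat > h.py <<'E'
import numpy as np, cv2
from scipy.spatial.transform import Rotation as R
from plant import readout, imaging, workorder
def grab(n):
    s=readout.read_state(); d=imaging.get_image(n)
    if 'view' not in d:
        T=np.eye(4);T[:3,:3]=R.from_rotvec(s['ee_rot']).as_matrix();T[:3,3]=s['eef_pos']
        d['view']=np.linalg.inv(T@d['T_tool_cam'])
    return s,d
def ray(d,u,v,z):
    """pixel -> world point at height z"""
    K=np.array(d['mtx']);r=np.linalg.inv(K)@[u,v,1];r=np.array([r[0],-r[1],-r[2]])
    V=np.linalg.inv(np.array(d['view']));w=V[:3,:3]@r;c=V[:3,3]
    return c+w*(z-c[2])/w[2]
def pix(d,p):
    c=(np.array(d['view'])@[*p,1])[:3];k=np.array(d['mtx'])@[c[0],-c[1],-c[2]];return k[:2]/k[2]
E
python3 - <<'E'
from h import *
import pickle
D={}
for n in('top','scene'):
    s,d=grab(n);D[n]=d;cv2.imwrite(f'pics/{n}.png',d['frame'][:,:,::-1])
    print(n,[k for k in d],np.round(d['mtx'],1).tolist(),np.round(d['view'],3).tolist())
pickle.dump(D,open('d.pkl','wb'));print(s)
E
```

```text
top ['frame', 'mtx', 'view'] [[497.2, 0.0, 315.6], [0.0, 497.2, 236.0], [0.0, 0.0, 1.0]] [[-0.025, -1.0, 0.008, 0.006], [0.998, -0.025, 0.065, -0.544], [-0.065, 0.01, 0.998, -1.43], [0.0, 0.0, 0.0, 1.0]]
scene ['frame', 'mtx', 'view'] [[476.6, 0.0, 315.1], [0.0, 476.6, 238.9], [0.0, 0.0, 1.0]] [[0.137, 0.99, 0.016, -0.081], [-0.674, 0.082, 0.734, 0.287], [0.726, -0.111, 0.679, -1.672], [0.0, 0.0, 0.0, 1.0]]
{'t': 0.05, 'q': array([ 9.45473860e-01,  5.28425247e-01,  1.43386122e+00,  1.64391271e-05,
        1.18135485e+00, -1.78498011e-01]), 'qd': array([ 2.61954647e-03,  1.75498717e-04, -1.63618754e-03,  3.56867584e-04,
       -1.25874690e-05,  1.78705562e-03]), 'effort': array([-2.74246977e-04, -4.41368365e+01, -1.77343190e+01,  6.34696707e-02,
        5.34143380e-02, -6.25328107e-05]), 'eef_pos': array([0.26961916, 0.56308197, 0.22160981]), 'ee_rot': array([-6.95874646e-01, -3.06271639e+00,  2.95149236e-03]), 'ft_force': array([ 0.31575248, -0.94557115, -0.91950929]), 'moment': array([ 0.00995327, -0.01262636,  0.00619524]), 'grip_force': 0.0, 'opening': 0.08716888141228298}
```

View pics/top.png

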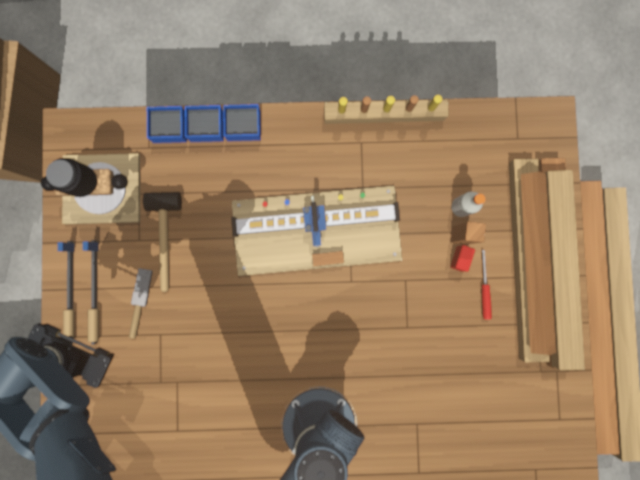

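View pics/scene.png

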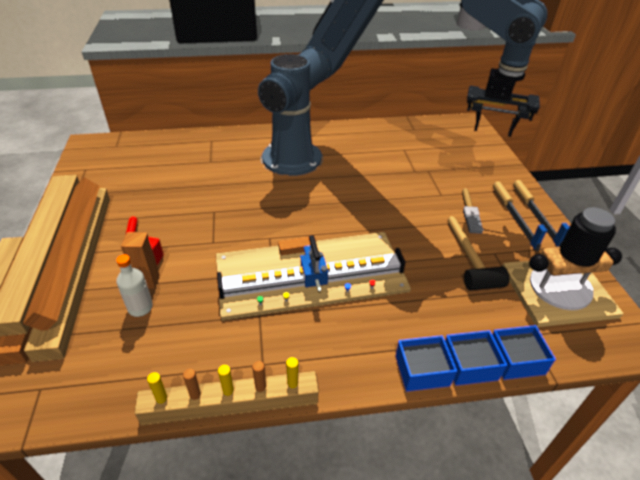

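The top view shows the red pin at about (265,204), blue (287,202), yellow (340,198), green (362,197) and the carriage at about (316,218). The scene view shows the grip at about (313,248) and red at (372,283). Next I'll enlarge both.

```bash
python3 - <<'E'
from h import *
import pickle
D=pickle.load(open('d.pkl','rb'))
a=cv2.resize(D['top']['frame'][180:260,250:375],None,fx=6.4,fy=6.4,interpolation=3)[:300]
b=cv2.resize(D['scene']['frame'][230:300,275:400],None,fx=6.4,fy=6.4,interpolation=3)[:300]
a=cv2.resize(D['top']['frame'][185:232,250:375],(800,300),interpolation=3)
b=cv2.resize(D['scene']['frame'][230:300,275:400],(536,300),interpolation=3)
b=cv2.copyMakeBorder(b,0,0,0,264,0)
cv2.imwrite('pics/crop.png',np.vstack([a,b])[:,:,::-1])
E
```

```text
(no output)
```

View pics/crop.png

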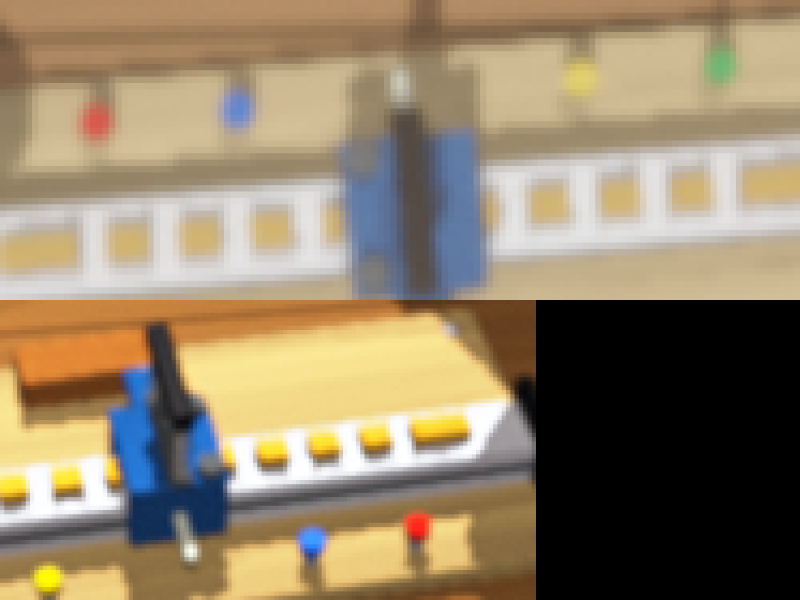

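Crop: red head (95,122), blue (237,108), yellow (580,77), green (721,63). Pointer tip is (400,75). The black grip runs from (404,108) to about (420,295). Notch gaps on the red side are at about x=92, 164, 237 and 310.

```bash
python3 - <<'E'
from h import *
import pickle
d=pickle.load(open('d.pkl','rb'));t=d['top'];s=d['scene']
T=lambda x,y,z:ray(t,250+x/6.4,185+y/6.383,z)
S=lambda x,y,z:ray(s,275+x/4.288,230+(y-300)/4.286,z)
print('top');M=[T(95,122,.029),T(237,108,.029),T(580,77,.029),T(721,63,.029)]
for m in M:print(m.round(4))
print('scene red blue yel',S(417,525,.029).round(4),S(312,541,.029).round(4),S(48,578,.029).round(4))
mm=np.array([m[:2] for m in M]);dr=mm[0]-mm[3];L=np.linalg.norm(dr);e=dr/L
print('len',L,'yaw of y axis deg',np.degrees(np.arctan2(-e[0],e[1])),'steps',(mm-mm.mean(0))@e)
o=mm.mean(0)
print('pointer',T(400,80,.042),S(192,556,.042))
g=[T(404,108,.132),T(420,295,.132)]
print('grip',g)
for n,p in dict(pt=T(400,80,.042),g0=g[0],g1=g[1],gm=(g[0]+g[1])/2,red=M[0]).items():print(n,(p[:2]-o)@e,(p[:2]-o)@[e[1],-e[0]])
for x,y in((92,245),(164,238),(237,230),(310,222)):print('notch',(T(x,y,.05)[:2]-o)@e)
for n,p in(('gs top far',S(158,328,.132)),('gs near',S(182,408,.132))):print(n,p)
st=readout.read_state();print(R.from_rotvec(st['ee_rot']).as_matrix().round(3))
E
```

```text
top
[0.6397 0.1367 0.029 ]
[0.6445 0.0722 0.029 ]
[ 0.6549 -0.0837  0.029 ]
[ 0.6598 -0.1479  0.029 ]
scene red blue yel [0.6371 0.1391 0.029 ] [0.6418 0.0751 0.029 ] [ 0.6509 -0.0806  0.029 ]
len 0.2852977899689342 yaw of y axis deg 4.041203047263752 steps [ 0.14268937  0.07809127 -0.07817222 -0.14260842]
pointer [ 0.65367739 -0.00187769  0.042     ] [0.65584387 0.00183107 0.042     ]
grip [array([ 0.62884482, -0.00274375,  0.132     ]), array([ 0.54956395, -0.00745858,  0.132     ])]
pt 0.003517949887544934 0.004202734964471693
g0 0.004404092028318969 -0.020629125482281102
g1 0.005288205068797597 -0.10004514742384082
gm 0.004846148548558284 -0.060337136453060956
red 0.14268936766403037 1.0860046315512317e-05
notch 0.147241507909636
notch 0.11506608293688805
notch 0.08238447461252824
notch 0.04967946612859177
gs top far [ 0.55942186 -0.00592224  0.132     ]
gs near [ 0.62587282 -0.00141487  0.132     ]
[[-0.902  0.432 -0.001]
 [ 0.432  0.902 -0.002]
 [ 0.    -0.002 -1.   ]]
```

The markers come out at ±142.6 and ±78.1 mm (expected 142 and 78), so the calibration agrees. Rail +y is (-0.070, 0.998) and the grip is near (0.590, -0.0045). Now I'll approach it from above.

Request:
{"api": "drive_tool", "payload": {"increments": "-0.025 -0.017 0 -0.05 1;-0.055 -0.038 0 -0.10 1;-0.085 -0.059 0 -0.15 1;-0.115 -0.080 0 -0.20 1;-0.145 -0.101 0 -0.25 1;-0.175 -0.122 0 -0.31 1;-0.205 -0.143 0 -0.37 1;-0.235 -0.164 0 -0.42 1;-0.260 -0.182 0 -0.47 1;-0.280 -0.196 0 -0.517 1"}}

```text
t: 0.93
eef_pos: [0.4385, 0.2635, 0.2223]
ee_rot: [0.112, -3.139, 0.001]
ft_force: [-0.2, 0.1, -0.4]
opening: 0.0869
grip_force: 0.0
```

```bash
cat > to.py <<'E'
import sys
from h import *
s=readout.read_state();M=R.from_rotvec(s['ee_rot']).as_matrix()
p=np.array([float(a) for a in sys.argv[1:4]])
y=M[:,1];print('t',round(s['t'],2),'pos',s['eef_pos'].round(4),'F',s['ft_force'].round(2),'op',round(s['opening'],4))
print('tool-frame delta',(M.T@(p-s['eef_pos'])).round(4),'yaw',np.degrees(np.arctan2(-y[0],y[1])).round(2),'tilt',M[:,2].round(4))
E
python3 to.py 0.590 -0.0045 0.18
```

```text
t 0.93 pos [0.4385 0.2635 0.2223] F [-0.2   0.12 -0.4 ] op 0.0869
tool-frame delta [-0.1321 -0.2781  0.0424] yaw 4.08 tilt [-5.e-04 -7.e-04 -1.e+00]
```

Request:
{"api": "drive_tool", "payload": {"increments": "-0.012 -0.025 0 0 1;-0.029 -0.060 0 0 1;-0.046 -0.096 0 0 1;-0.063 -0.132 0.01 0 1;-0.080 -0.168 0.02 0 1;-0.097 -0.204 0.03 0 1;-0.112 -0.236 0.035 0 1;-0.124 -0.262 0.04 0 1;-0.132 -0.278 0.042 0 1;-0.132 -0.278 0.042 0 1"}}

```text
t: 1.77
eef_pos: [0.5909, -0.0056, 0.1797]
ee_rot: [-0.104, 3.139, -0.002]
ft_force: [-0.6, -0.2, 0.1]
opening: 0.0869
grip_force: 0.0
```

```bash
python3 - <<'E'
from h import *
s,d=grab('wrist');print(s['eef_pos'].round(4),s['ft_force'])
f=d['frame'].copy()
p=pix(d,(.59,-.0045,.132));print(p,pix(d,(.55,-.0073,.132)),pix(d,(.63,-.0017,.132)))
cv2.imwrite('pics/w1.png',f[:,:,::-1])
import pickle;pickle.dump(d,open('w1.pkl','wb'))
E
```

```text
[ 0.5909 -0.0056  0.1797] [-0.62039342 -0.18477463  0.0512136 ]
[323.43231065 265.23063243] [323.17652426 190.72975677] [323.66167783 332.03659377]
```

View pics/w1.png

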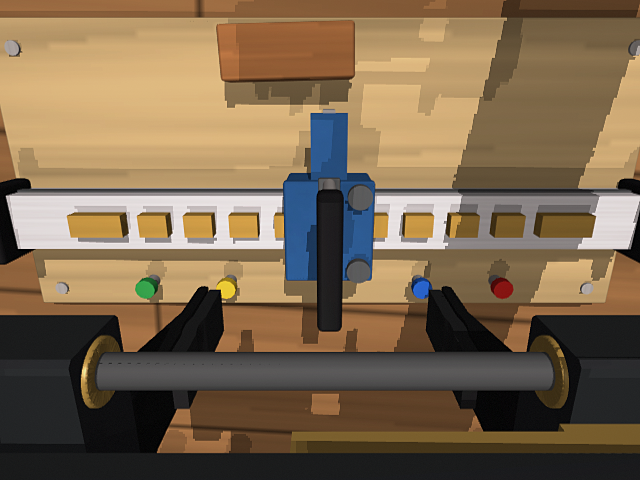

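The wrist view shows the grip from (329,190) to (330,331), about 3 mm toward +y from my estimate. Red head is at (503,289), and the notch gaps on the red side are at columns of about 395, 440, 485 and 529, row 213.

```bash
python3 - <<'E'
from h import *
import pickle
d=pickle.load(open('w1.pkl','rb'));e=np.array([-.0705,.9975])
P=lambda u,v,z:ray(d,u,v,z)
print('grip',P(329,190,.132),P(330,331,.132))
o=P(329.5,260,.132)[:2]
for n,a in dict(red=(503,287,.031),blue=(421.5,287,.031),yel=(227,287,.031),grn=(146.5,287,.031)).items():p=P(*a);print(n,p.round(4),((p[:2]-o)@e).round(4))
for u in(394.5,440,485,529.5):print('notch',((P(u,213,.055)[:2]-o)@e).round(4))
E
python3 to.py 0.590 -0.001 0.106
```

```text
grip [ 0.54943273 -0.00441162  0.132     ] [0.62910649 0.00179086 0.132     ]
red [0.6388 0.1423 0.031 ] 0.1398
blue [0.6432 0.0774 0.031 ] 0.0747
yel [ 0.6537 -0.0778  0.031 ] -0.0808
grn [ 0.658 -0.142  0.031] -0.1452
notch 0.0462
notch 0.0779
notch 0.1092
notch 0.1402
t 1.82 pos [ 0.5894 -0.0034  0.1799] F [-1.08  0.36 -0.19] op 0.0871
tool-frame delta [-0.0008  0.0023  0.0739] yaw 3.86 tilt [-8.e-04  5.e-04 -1.e+00]
```

Request:
{"api": "drive_tool", "payload": {"increments": "0 0.002 0.010 0 1;0 0.002 0.025 0 1;0 0.002 0.040 0 1;0 0.002 0.055 0 1;0 0.002 0.067 0 1;0 0.002 0.073 0 1;0 0.002 0.074 0 1;0 0.002 0.074 0 0;0 0.002 0.074 0 -0.5;0 0.002 0.074 0 -0.5"}}

```text
t: 2.65
eef_pos: [0.5894, 0.0001, 0.1074]
ee_rot: [-0.111, 3.138, -0.001]
ft_force: [-0.7, 0.4, 0.5]
opening: 0.0742
grip_force: 0.0
```

```bash
python3 to.py 0.590 -0.001 0.106
```

```text
t 2.65 pos [5.894e-01 1.000e-04 1.074e-01] F [-0.72  0.35  0.54] op 0.0742
tool-frame delta [-0.0005 -0.0012  0.0014] yaw 4.05 tilt [ 1.7e-03 -3.0e-04 -1.0e+00]
```

Request:
{"api": "drive_tool", "payload": {"increments": "0 -0.001 0 0 -1;0 -0.001 0 0 -1;0 -0.001 0 0 -1;0 -0.001 0 0 -1;0 -0.001 0 0 -1;0 -0.001 0 0 -1;0 -0.001 0 0 -1;0 -0.001 0 0 -1;0 -0.001 0 0 -1;0 -0.001 0 0 -1"}}

```text
t: 3.48
eef_pos: [0.589, -0.0014, 0.1065]
ee_rot: [-0.11, 3.14, -0.001]
ft_force: [0.2, -0.5, -0.4]
opening: 0.0139
grip_force: 30.0
```

```bash
python3 to.py 0.590 -0.001 0.106
```

```text
t 3.48 pos [ 0.589  -0.0014  0.1065] F [ 0.2  -0.55 -0.44] op 0.0139
tool-frame delta [-0.0011  0.0003  0.0005] yaw 4.02 tilt [ 0.e+00 -4.e-04 -1.e+00]
```

Gripped (13.9 mm, 30 N). Lift 13.5 mm.

Request:
{"api": "drive_tool", "payload": {"increments": "0 0 -0.002 0 -1;0 0 -0.004 0 -1;0 0 -0.006 0 -1;0 0 -0.008 0 -1;0 0 -0.010 0 -1;0 0 -0.012 0 -1;0 0 -0.0135 0 -1;0 0 -0.0135 0 -1;0 0 -0.0135 0 -1;0 0 -0.0135 0 -1"}}

```text
t: 4.32
eef_pos: [0.5889, -0.0011, 0.12]
ee_rot: [0.11, -3.14, 0.0]
ft_force: [1.8, -1.6, -6.6]
opening: 0.0131
grip_force: 30.0
```

```bash
python3 to.py 0.580 0.1382 0.120
```

```text
t 4.32 pos [ 0.5889 -0.0011  0.12  ] F [ 1.77 -1.64 -6.62] op 0.0131
tool-frame delta [-0.0009  0.1396  0.    ] yaw 4.03 tilt [-0. -0. -1.]
```

Request:
{"api": "drive_tool", "payload": {"increments": "0 0.004 0 0 -1;0 0.010 0 0 -1;0 0.018 0 0 -1;0 0.026 0 0 -1;0 0.034 0 0 -1;0 0.042 0 0 -1;0 0.050 0 0 -1;0 0.058 0 0 -1;0 0.065 0 0 -1;0 0.070 0 0 -1"}}

```text
t: 5.15
eef_pos: [0.5842, 0.0698, 0.1202]
ee_rot: [-0.111, 3.139, 0.0]
ft_force: [3.1, -1.8, -5.9]
opening: 0.0139
grip_force: 30.0
```

```bash
python3 to.py 0.580 0.1382 0.120
```

```text
t 5.15 pos [0.5842 0.0698 0.1202] F [ 3.07 -1.77 -5.92] op 0.0139
tool-frame delta [-0.0007  0.0685  0.0002] yaw 4.06 tilt [ 6.e-04  2.e-04 -1.e+00]
```

Request:
{"api": "drive_tool", "payload": {"increments": "0 0.005 0 0 -1;0 0.012 0 0 -1;0 0.020 0 0 -1;0 0.028 0 0 -1;0 0.036 0 0 -1;-0.0005 0.044 0 0 -1;-0.0005 0.052 0 0 -1;-0.0005 0.060 0 0 -1;-0.0005 0.066 0 0 -1;-0.0005 0.069 0 0 -1"}}

```text
t: 5.98
eef_pos: [0.5796, 0.1387, 0.1201]
ee_rot: [-0.111, 3.139, 0.001]
ft_force: [3.2, -2.1, -6.1]
opening: 0.0136
grip_force: 30.0
```

```bash
python3 - <<'E'
from h import *
s,d=grab('wrist');print(s['eef_pos'].round(4),s['ft_force'])
_,t=grab('scene')
import pickle;pickle.dump((s,d,t),open('w2.pkl','wb'))
a=cv2.resize(t['frame'][235:310,325:425],(800,600),interpolation=3)
a=cv2.resize(a,(640,480))
b=d['frame']
cv2.imwrite('pics/w2.png',b[:,:,::-1]);cv2.imwrite('pics/s2.png',a[:,:,::-1])
E
python3 to.py 0.580 0.1382 0.120
```

```text
[0.5796 0.1387 0.1201] [ 3.1735281  -2.13383655 -6.06076076]
t 6.08 pos [0.5796 0.1389 0.12  ] F [ 3.56  1.06 -5.37] op 0.0138
tool-frame delta [-0.0004 -0.0007  0.    ] yaw 4.04 tilt [ 0.      0.0014 -1.    ]
```

View pics/s2.png

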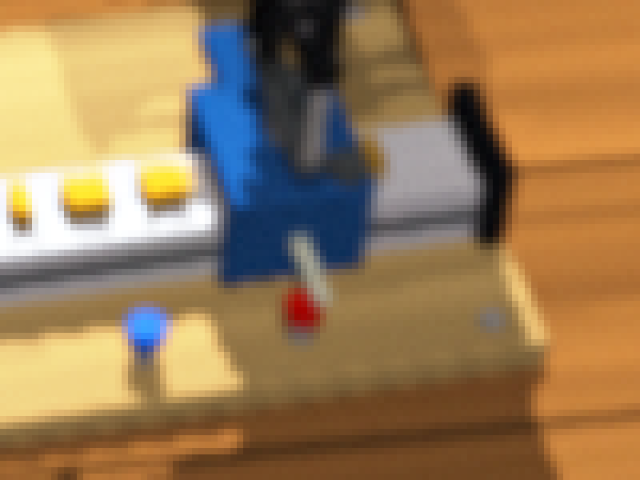

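View pics/w2.png

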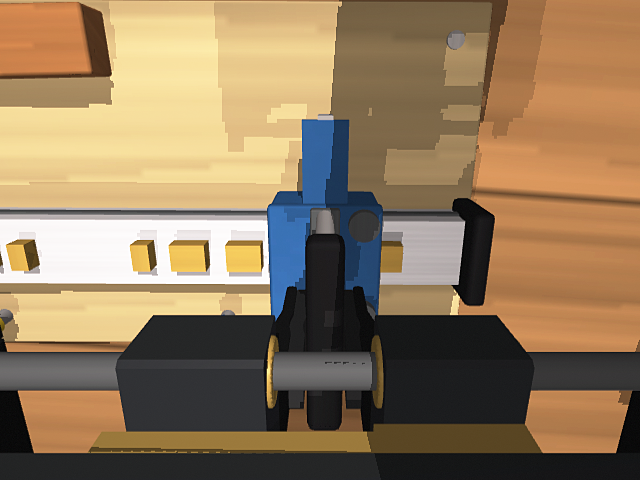

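The scene crop shows the pointer tip at about (322,300), over the red head at (302,310), and blue at (147,328). In the wrist view the notches are at columns of about 163 and 217.5 (row 241), and the outer land ends at 402.

```bash
python3 - <<'E'
from h import *
import pickle
s,d,t=pickle.load(open('w2.pkl','rb'));e=np.array([-.0705,.9975]);o=s['eef_pos'][:2]
S=lambda x,y,z:ray(t,325+x/6.4,235+y/6.4,z)
for n,a in dict(pt=(322,300,.042),red=(302,308,.029),blue=(147,327,.029)).items():
    p=S(*a);print(n,p.round(4),((p[:2]-o)@e).round(4))
for n,u,k in(('n1',163,96),('n2',217.5,64)):
    p=ray(d,u,241,.055);print(n,((p[:2]-o)@e*1e3+k).round(1))
p=ray(d,402,241,.055);print('outer end',((p[:2]-o)@e*1e3).round(1))
E
```

```text
pt [0.6474 0.1432 0.042 ] -0.0003
red [0.6392 0.1384 0.029 ] -0.0045
blue [0.6415 0.0757 0.029 ] -0.0672
n1 6.8
n2 5.5
outer end 45.5
```

Notch is likely 1–6 mm further along +y. I'll lower the bar to just above the land, open slightly so the spring sets the tooth down, and then nudge with one finger. Because the notch has 2 mm of play, small steps are safe.

Request:
{"api": "drive_tool", "payload": {"increments": "0 0 0.001 0 -1;0 0 0.0015 0 -1;0 0 0.002 0 -1;0 0 0.0025 0 -1;0 0 0.0025 0 -1;0 0 0.0025 0 -0.5;0 0 0.0025 0 -0.5;0 0 0.0025 0 -0.5;0 0 0.0025 0 -0.5;0 0 0.0025 0 -0.5"}}

```text
t: 6.92
eef_pos: [0.5796, 0.1374, 0.1179]
ee_rot: [0.11, -3.14, 0.0]
ft_force: [0.1, 0.1, -0.0]
opening: 0.0215
grip_force: 0.0
```

```bash
cat > chk.py <<'E'
import sys
from h import *
s,d=grab('wrist');_,t=grab('scene')
print(round(s['t'],2),s['eef_pos'].round(4),s['ft_force'].round(2),round(s['opening'],4))
print('along-rail',(s['eef_pos'][:2]@[-.0705,.9975]).round(4))
g=d['frame'][240:430,270:380].copy();cv2.imwrite(f'pics/{sys.argv[1]}.png',np.hstack([cv2.resize(d['frame'][180:440,220:420],(400,520)),cv2.resize(t['frame'][230:295,350:400],(400,520),interpolation=3)])[:,:,::-1])
# width of the dark grip at its far end
row=d['frame'][246].astype(int).sum(1)
for r in(228,236,246,256):
    q=np.where(d['frame'][r,290:360].astype(int).sum(1)<130)[0]
    print(r,(q.min()+290,q.max()+290) if len(q) else None)
c=np.where(d['frame'][200:300,325].astype(int).sum(1)<130)[0];print('far end row',c[:3]+200)
E
python3 chk.py c0; python3 - <<'E'
import pickle,numpy as np
s,d,t=pickle.load(open('w2.pkl','rb'));f=d['frame'].astype(int).sum(2)
for r in(228,236,246,256):
    q=np.where(f[r,290:360]<130)[0];print('ref',r,(q.min()+290,q.max()+290) if len(q) else None)
print('ref far',np.where(f[200:300,325]<130)[0][:3]+200)
E
```

```text
6.92 [0.5796 0.1374 0.1179] [ 0.12  0.08 -0.02] 0.0215
along-rail 0.0962
228 None
236 (np.int64(308), np.int64(342))
246 (np.int64(306), np.int64(344))
256 (np.int64(306), np.int64(344))
far end row [233 234 235]
ref 228 None
ref 236 (np.int64(308), np.int64(341))
ref 246 (np.int64(306), np.int64(344))
ref 256 (np.int64(305), np.int64(344))
ref far [234 235 236]
```

View pics/c0.png

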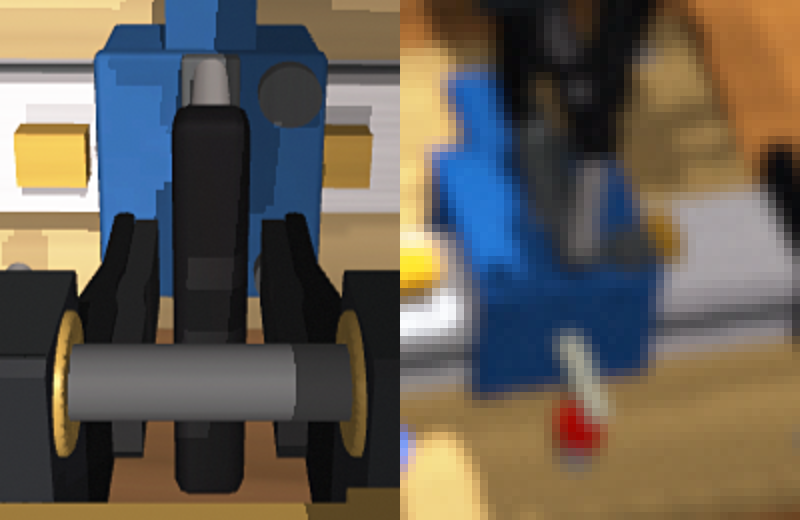

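The bar has dropped only about 2 mm, so the tooth is resting on a land. There is about 3.7 mm of play on each side of the fingers. Ease toward +y.

Request:
{"api": "drive_tool", "payload": {"increments": "0 0.001 0 0 -0.5;0 0.002 0 0 -0.5;0 0.003 0 0 -0.5;0 0.0034 0 0 -0.5;0 0.0038 0 0 -0.5;0 0.0042 0 0 -0.5;0 0.0046 0 0 -0.5;0 0.005 0 0 -0.5;0 0.005 0 0 -0.5;0 0.005 0 0 -0.5"}}

```text
t: 7.85
eef_pos: [0.5794, 0.1418, 0.1175]
ee_rot: [0.11, -3.139, 0.002]
ft_force: [-0.2, -4.9, 0.2]
opening: 0.0218
grip_force: 2.2
```

```bash
python3 chk.py c1
```

```text
7.85 [0.5794 0.1418 0.1175] [-0.18 -4.88  0.19] 0.0218
along-rail 0.1006
228 None
236 (np.int64(297), np.int64(331))
246 (np.int64(294), np.int64(333))
256 (np.int64(294), np.int64(333))
far end row [205 233 234]
```

The 4.9 N force means it's dragging on a land. Continue in steps smaller than the 2 mm play.

Request:
{"api": "drive_tool", "payload": {"increments": "0 0.0002 0 0 -0.5;0 0.0004 0 0 -0.5;0 0.0006 0 0 -0.5;0 0.0008 0 0 -0.5;0 0.001 0 0 -0.5;0 0.0012 0 0 -0.5;0 0.0014 0 0 -0.5;0 0.0014 0 0 -0.5;0 0.0014 0 0 -0.5;0 0.0014 0 0 -0.5"}}

```text
t: 8.78
eef_pos: [0.5792, 0.1442, 0.1176]
ee_rot: [-0.11, 3.14, 0.001]
ft_force: [-1.0, -1.1, 0.1]
opening: 0.0217
grip_force: 0.3
```

```bash
python3 chk.py c2
```

```text
8.78 [0.5792 0.1442 0.1176] [-0.99 -1.15  0.05] 0.0217
along-rail 0.103
228 (np.int64(299), np.int64(331))
236 (np.int64(297), np.int64(333))
246 (np.int64(297), np.int64(333))
256 (np.int64(297), np.int64(333))
far end row [203 225 226]
```

The drag force fell to about 1 N, and the grip now looks narrower (39→36 px) with its far end moved. The tooth has dropped. Release, rise and check.

Request:
{"api": "drive_tool", "payload": {"increments": "0 -0.002 0 0 -0.3;0 -0.0035 0 0 0;0 -0.004 0 0 0;0 -0.004 0 0 0;0 -0.004 -0.010 0 0;0 -0.004 -0.030 0 0;0 -0.004 -0.050 0 0;0 -0.004 -0.070 0 0;0 -0.004 -0.080 0 0;0 -0.004 -0.080 0 0"}}

```text
t: 9.72
eef_pos: [0.5815, 0.1402, 0.2008]
ee_rot: [-0.11, 3.133, 0.0]
ft_force: [-0.0, -1.2, -0.3]
opening: 0.0433
grip_force: 0.0
```

```bash
python3 - <<'E'
from h import *
s,d=grab('wrist');_,t=grab('scene');print(s['t'],s['eef_pos'].round(4),s['ft_force'].round(1),s['opening'])
cv2.imwrite('pics/end.png',np.vstack([cv2.resize(d['frame'][150:400,100:500],(480,300)),cv2.resize(t['frame'][230:295,310:414],(480,300),interpolation=3)])[:,:,::-1])
import pickle;pickle.dump((s,d,t),open('w3.pkl','wb'))
E
```

```text
9.7167 [0.5815 0.1402 0.2008] [-0.  -1.2 -0.3] 0.04327247428674009
```

View pics/end.png

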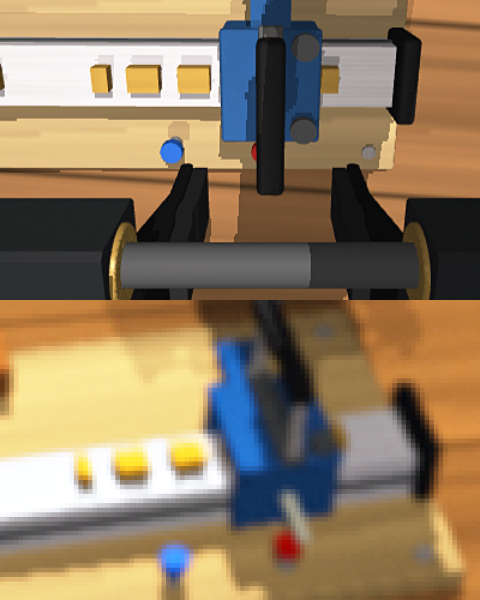

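The carriage stands over red. The grip spans (269,38)–(270,193) in the upper crop. In the lower crop the pointer tip is at about (304,538) and the red head at (287,548). Now check the height.

```bash
python3 - <<'E'
from h import *
import pickle
s,d,t=pickle.load(open('w3.pkl','rb'));e=np.array([-.0705,.9975])
f=d['frame'].astype(int).sum(2)
for r in(200,220,240,260):
    q=np.where(f[r,290:350]<170)[0]+290;print(r,q.min(),q.max(),[ (z,np.linalg.norm(ray(d,q.min()-.5,r,z)-ray(d,q.max()+.5,r,z)).round(4)) for z in(.132,.1415)])
for z in(.132,.1415):print(z,np.linalg.norm(ray(d,324.2,181.7,z)-ray(d,325,310.8,z)))
S=lambda x,y,z:ray(t,310+x/480*104,230+(y-300)/300*65,z)
a,b=S(304,538,.042),S(287,548,.029);print(a,b,(a-b)[:2]@e)
w=pickle.load(open('w1.pkl','rb'));f=w['frame'].astype(int).sum(2)
for r in(220,260,300):
    q=np.where(f[r,295:360]<170)[0]+295;print('ref',r,q.min(),q.max(),np.linalg.norm(ray(w,q.min()-.5,r,.132)-ray(w,q.max()+.5,r,.132)))
E
```

```text
200 313 347 [(0.132, np.float64(0.0194)), (0.1415, np.float64(0.0186))]
220 313 348 [(0.132, np.float64(0.0203)), (0.1415, np.float64(0.0195))]
240 313 343 [(0.132, np.float64(0.0178)), (0.1415, np.float64(0.017))]
260 313 336 [(0.132, np.float64(0.014)), (0.1415, np.float64(0.0134))]
0.132 0.07890014608891215
0.1415 0.07564594361963849
[0.64651546 0.14486046 0.042     ] [0.64121592 0.13794736 0.029     ] 0.0065221949788929305
ref 220 317 343 0.01384012462479635
ref 260 309 359 0.02694733826857227
ref 300 317 341 0.01362934886128359
```

The grip's size fits the fully-down height (z = 0.132 for its top). The pointer is about 5 mm from red, and the robot is clear.

```bash
python3 -c "
from plant import workorder;print(workorder.sign_off())"
```

```text
the job is handed in; nothing more can be done
None
```

I handed the job in at about 10 s: the carriage's tooth has dropped into the notch nearest the red marker, with the pointer about 6 mm from it and the gripper clear. By the camera check the bar is fully down; the sign-off gave no verdict.

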